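# Stack a three-metal ring billet in the sleeve

## Task

Load the three metal rings into the bolted-down stacking sleeve so that they lie flat on one another inside it: copper at the bottom, brass in the middle, silver on top. The brass ring stands on edge in the wooden rack: lay it flat on the bench and let go of it there before you take it again across its rim to load it. Let go of everything at the end, and leave the mallet, the jar and the steel bench block where they are.

Things in the scene. Friction and masses are not known exactly. Their poses are not given: they have to be found in the camera images.
- sleeve: Upright aluminium tube open at the top, fixed to the bench on a dark round steel flange (92 mm across, 6 mm thick). Tube 66 mm outside, 54 mm bore (1 mm of play all round a ring), 48 mm high overall, square edge without a chamfer. Origin on the tube's axis at bench height, z up. It never moves during the work.
- sleeve_mouth (a point): Centre of the sleeve's open top end, 48 mm above the bench; z up along the bore. A ring let in crooked or off-centre can wedge aslant in the bore; a light tap (a few newtons) down on its high side levels it and it drops.
- sleeve_floor (a point): Centre of the sleeve's closed inner floor, 6 mm above the bench, 42 mm below the mouth; z up along the bore.
- rack: Wooden block fixed to the bench, 140 x 84 x 26 mm (x, y, z), with three upright pockets in a row along its x at -44, 0 and +44 mm, each 14 mm in x by 52 mm in y and 16 mm deep. The brass ring stands in the middle pocket, so it rises from 10 mm to 62 mm above the bench, its faces square to the rack's x. Origin: centre of its underside; z up.
- copper_center (a point): Centre of the copper ring, a flat ring 52 mm outside, 26 mm hole, 12 mm thick, 120 to 220 g, lying flat on the bench at the start. z is the ring's axis (either face may end up on top).
- brass_center (a point): Centre of the brass-yellow ring, same size, 120 to 220 g, standing on edge in the rack's middle pocket at the start. z is the ring's axis: level at the start, square to the ring's faces (either face may end up on top).
- silver_center (a point): Centre of the silver-grey ring, same size, 120 to 220 g, lying flat on the bench at the start. z is the ring's axis (either face may end up on top).
- mallet: Bystander: wooden mallet, 240 mm long, lying on the bench beyond the sleeve; origin under its middle, its x along the handle towards the head.
- jar: Bystander: amber glass jar with a blue cap, 52 mm across, 60 mm high, standing on the bench; origin at the centre of its underside.
- bench_block: Bystander: flat steel bench block 65 x 65 x 22 mm on the bench to the right; origin at the centre of its underside.
Things that resemble listed ones, but are neither listed nor needed, are in the scene too. Leave any black or purple look-alike of the part that bears copper_center alone.

How it is judged:
On the way:
1. the brass ring lies flat on the bench, let go (height (world z) of brass_center below 0.009 m and angle between the z axis of brass_center and the z axis of sleeve_mouth, either way round below 0.1 rad and contact force between the fingers and brass below 0.05 N and horizontal distance between brass_center and sleeve_mouth above 0.05 m), for 0.2 s.
At the end, for the whole second after the job is handed in: Inside the sleeve the copper ring lies on the floor, the brass ring on it and the silver ring on top: each centre within 3 mm of the sleeve's axis and within 3 mm of its height in the column (6, 18 and 30 mm above the sleeve's floor), each flat within 0.1 rad, at rest and let go (horizontal distance between each of copper_center, brass_center, silver_center and sleeve_floor below 0.003 m and z of copper_center in the frame of sleeve_floor between 0.003 and 0.009 m and angle between the z axis of each of copper_center, brass_center, silver_center and the z axis of sleeve_floor, either way round below 0.1 rad and linear speed of each of copper, brass, silver below 0.01 m/s and contact force between the fingers and copper below 0.05 N and z of brass_center in the frame of sleeve_floor between 0.015 and 0.021 m and contact force between the fingers and brass below 0.05 N and z of silver_center in the frame of sleeve_floor between 0.027 and 0.033 m and contact force between the fingers and silver below 0.05 N); the robot touches nothing.
It fails at once if the mallet is moved more than 3 cm (distance of mallet from where it was at the start of the episode above 0.03 m).
It fails at once if the jar is moved more than 3 cm (distance of jar from where it was at the start of the episode above 0.03 m).
It fails at once if the steel bench block is moved more than 3 cm (distance of bench_block from where it was at the start of the episode above 0.03 m).
It also fails if it takes over 72 s, if anything falls off the work surface, if the arm or the gripper's body presses on something with over 40 N, if the wrist force passes 120 N, or if a joint passes its speed limit or range.

## Robot

A 6-joint arm with a two-finger parallel gripper is mounted at the origin on the work surface. World frame = base frame: x ahead of the robot, y to its left, z up, the work surface at z = 0. Lengths are in m, angles in rad, forces in N, time in s.
With the tool pointing down it reaches from about 0.35 to 0.975 m from the base axis. Payload 17.4 kg.
Tool frame: the origin (TCP) lies midway between the tips of the shut fingers; the grasp point (between the pads) lies 19 mm behind it (grasp_offset is the distance from the TCP to the grasp point, in m); z points along the fingers, y is the line along which they close (so a half turn about z gives the same grasp; the last joint's range is limited). The gripper opens to 85 mm and grips with 20 to 120 N. Pads are 22 mm wide; open, the fingers measure 114 mm over their backs; the gripper's body (76 mm by 85 mm) begins 54 mm behind the grasp point. The pads swing forward as they close: fully open they stand 13 mm farther back than shut.
Start: joints at [1.168, 0.116, 1.442, -0, 1.584, -0.038], TCP at [0.241, 0.631, 0.207] pointing down, gripper open.
Joint ranges: [-2.83, 2.83], [-0.83, 2.19], [0.07, 2.5], [-1.14, 4.28], [0.01, 3], [-2.97, 2.97]. Speed limits (rad/s): [1.89, 1.89, 2.22, 3.14, 3.14, 3.14].

## Interface

Orientations are given as [roll, pitch, yaw] about the fixed x, y, z axes, in that order (R = Rz(yaw) Ry(pitch) Rx(roll)).
In Python, from bench import * gives the robot as it stands.
- The arm moves only by the tool apply_moves, never from a script. Its argument "deltas" is a list of rows, each a list of 4 numbers: the shift along the tool's x, y, z in units of 50 mm (1.0 is 50 mm), then the turn about the tool's z in units of 10 degrees (1.0 is 10 degrees). In form: [[dx, dy, dz, twist], ...]. A call has 1 to 10 rows; each row shifts and turns the commanded pose from where the row before left it, along the tool's axes as they then stand; what a row does not reach is not made up. A row lasts 1/8 s, in which the tool goes at most 62.5 mm and 10.7 degrees, less where a joint would pass 70% of its speed; a pose out of reach is approached as far as the arm can. A call is refused whole if a number of a shift passes 1 or a number of a turn 1, either way. A call with a gripper value outside its range is refused whole. "jaw" is the closure, from 0 (fully open) to 1 (shut), set as the call begins (left out, the last holds). The fingers move at their own pace and stop on an object; "force" is the grip in N (left out, the last holds). Time passes only in rows, so rows that do not move let the fingers close. It gives the time, the measured TCP pose, the force, the opening and the grip force at its end, in the units of the state.
- get_obs(): the state, without advancing time (a new reading comes with each control period).
- capture(name): name is "side" or "top"; returns (picture, depth): 400x640x3 uint8, red, green, blue; 400x640 float32, m along the optical axis (not along the pixel's ray), 0 where there is no reading.
- calibration(name): a dict with "fovy" (degrees; the focal length in pixels is half the picture's height over the tangent of half this angle, whatever the lens; pixels are square), "cx", "cy" (the principal point, pixels), "T" (4x4, takes a point from camera to world coordinates). Camera axes: x right, y up, looking along -z (the intrinsics and any distortion apply to the point x, -y, -z); pixel columns grow to the right and rows downward; lengths in m; the calibration is good to about 2 mm. A picture is of the moment at which its call begins. calibration takes no time and is no camera call.
- hand_in(): hands the job in; it is judged then, once.
The state is a dict: "time": time; "joint_pos": joint angles; "qd": joint speeds; "joint_efforts": joint torques, N m; "position": TCP position; "ee_rot": TCP orientation; "contact_force": force on the tool from outside, world axes, zero at the start; "wrist_torque": the same for the moment, N m; "finger_gap": finger opening in m; "grasp_force": force on a finger pad.
Only numpy, scipy, OpenCV 4.12 (cv2) and the standard library are available. Lean on these libraries where they do the work, as an engineer would, in place of code of your own. Each camera call takes 0.05 s, during which the arm holds its last target. There are 200 camera calls.

## Working session

There is one attempt and no reset: what is moved stays moved. The work goes in short steps, Python scripts to look and compute and a tool call to move; the robot and the scene stay as the last step left them, time stands still between calls to the robot, and variables do not carry over. Pictures are saved under pics/ and viewed, at most 10 in all, crops included, and the job is handed in when it is done.

Besides the shell and the picture viewer there is one more tool, called after ">>>" as a command line: name --pt "numbers of a row" for each row, then --argument value for the rest. apply_moves: Moves the arm, as the interface text tells. Its arguments: {"type":"object","properties":{"deltas":{"type":"array"},"jaw":{"type":"number"},"force":{"type":"number"}},"required":["deltas"]}

```bash
ls; mkdir -p pics
python3 - <<'E'
from bench import *
import cv2,numpy as np
for n in("top","side"):
    p,d=capture(n); cv2.imwrite(f"pics/{n}0.png",p[:,:,::-1]); np.save(f"pics/{n}0.npy",d)
    c=calibration(n); print(n,c)
o=get_obs();print(o)
E
```

```text
pics
top {'fovy': 42.808330320055, 'cx': 318.9476577715725, 'cy': 200.2839980265603, 'T': array([[-5.15291051e-03,  9.80120843e-01, -1.98334519e-01,
         3.57711297e-01],
       [-9.99773987e-01, -9.58555657e-04,  2.12380857e-02,
        -7.70235108e-02],
       [ 2.06257758e-02,  1.98399131e-01,  9.79904262e-01,
         1.17430180e+00],
       [ 0.00000000e+00,  0.00000000e+00,  0.00000000e+00,
         1.00000000e+00]])}
side {'fovy': 42.42485156004975, 'cx': 318.1652670084082, 'cy': 194.57822264238223, 'T': array([[ 0.79289853,  0.40899751, -0.45170007, -0.03299529],
       [-0.60932729,  0.53906928, -0.58148479, -0.87506422],
       [ 0.0056718 ,  0.73629161,  0.67664059,  0.97261446],
       [ 0.        ,  0.        ,  0.        ,  1.        ]])}
{'time': 0.1, 'joint_pos': array([ 1.16818484e+00,  1.16480083e-01,  1.44217118e+00,  1.53297550e-05,
        1.58400675e+00, -3.77879260e-02]), 'qd': array([ 1.97376928e-04, -7.73117451e-05, -1.26173728e-03, -4.76654133e-04,
       -3.85307611e-03, -9.15341646e-04]), 'joint_efforts': array([ 1.08003365e-03, -7.33676720e+01, -6.33787680e+01, -1.56499283e-05,
        5.27339231e-03,  1.89795418e-05]), 'position': array([0.24075318, 0.63040709, 0.20592459]), 'ee_rot': array([-3.14052864e+00, -5.55657530e-05,  2.77676926e+00]), 'contact_force': array([-0.29346612,  0.19989625,  0.87622055]), 'wrist_torque': array([ 0.01558252,  0.00659224, -0.0098786 ]), 'grasp_force': 0.0, 'finger_gap': 0.08519316009341954}
```

View pics/top0.png

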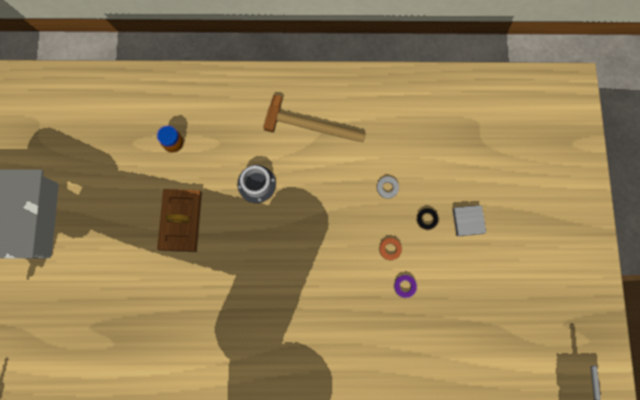

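View pics/side0.png

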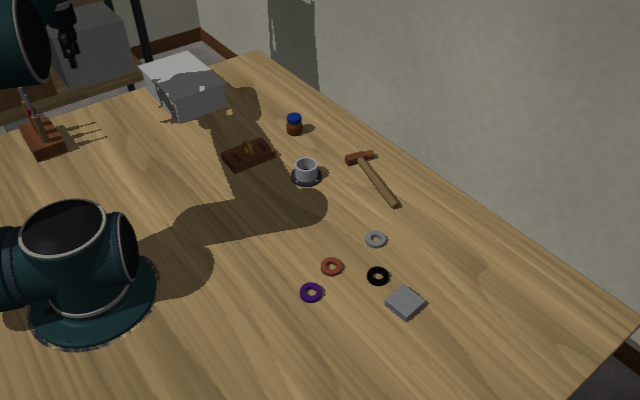

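Candidates for copper in the top view are orange (390,248), black (427,218) and purple (405,286); orange fits the description. Silver is at (388,187), the sleeve at (257,182), the rack with brass at (180,218), the jar at (170,138), the mallet at about (315,118) and the block at (469,220).

```bash
cat > h.py <<'E'
import numpy as np,cv2
from bench import *
def ray(n,u,v,z):
    c=calibration(n);f=200/np.tan(np.radians(c["fovy"]/2))
    T=c["T"];d=T[:3,:3]@np.array([(u-c["cx"])/f,-(v-c["cy"])/f,-1.]);o=T[:3,3]
    return o+d*(z-o[2])/d[2]
def cloud(n,d):
    c=calibration(n);f=200/np.tan(np.radians(c["fovy"]/2))
    v,u=np.mgrid[:400,:640];P=np.stack([(u-c["cx"])/f*d,-(v-c["cy"])/f*d,-d],-1)
    return P@c["T"][:3,:3].T+c["T"][:3,3]
def proj(n,p):
    c=calibration(n);f=200/np.tan(np.radians(c["fovy"]/2))
    q=c["T"][:3,:3].T@(np.array(p)-c["T"][:3,3]);return c["cx"]+f*q[0]/-q[2],c["cy"]-f*q[1]/-q[2]
def blobs(m,amin=30):
    n,l,s,c=cv2.connectedComponentsWithStats(m.astype(np.uint8));return [(s[i,4],c[i],l==i) for i in range(1,n) if s[i,4]>=amin]
E
python3 - <<'E'
from h import *
im={n:cv2.imread(f"pics/{n}0.png") for n in("top","side")}
for n in im:
    d=np.load(f"pics/{n}0.npy");C=cloud(n,d);I=im[n].astype(int);hsv=cv2.cvtColor(im[n],cv2.COLOR_BGR2HSV)
    H,S,V=[hsv[...,i].astype(int) for i in range(3)]
    print(n,"bench z",np.median(C[150:350,330:380,2]))
    for nm,(u,v) in {"top":dict(cop=(390,248),sil=(388,187)),"side":dict(cop=(331,267),sil=(375,239))}[n].items():
        W=np.zeros(H.shape,bool);W[v-18:v+19,u-18:u+19]=1
        m=W&((S>150)&(H<12) if nm=="cop" else (S<60)&(V>90))
        for a,c,mm in blobs(m):
            cn=max(cv2.findContours(mm.astype(np.uint8),0,1)[0],key=len);e=cv2.fitEllipse(cn)
            print(nm,a,c,e,ray(n,*e[0],.012).round(4),"depth z",np.median(C[mm][:,2]).round(4))
    # sleeve rim by height
    for nm,(u,v,r) in {"top":dict(sl=(257,182,25),rk=(180,220,40)),"side":dict(sl=(306,170,25),rk=(248,154,40))}[n].items():
        W=np.zeros(H.shape,bool);W[v-r:v+r+1,u-r:u+r+1]=1
        for lo,hi in((.04,.06),(.018,.033)) if nm=="rk" else((.04,.06),):
            m=W&(C[...,2]>lo)&(C[...,2]<hi);P=C[m]
            if len(P)<10: print(nm,lo,len(P));continue
            mm=P.min(0),P.max(0);print(nm,lo,len(P),P.mean(0).round(4),mm[0].round(4),mm[1].round(4),"px",np.argwhere(m).mean(0)[::-1])
            r2=cv2.minAreaRect(P[:,:2].astype(np.float32)*1000);print("  rect mm",r2)
    u,v=(225,195) if n=="top" else(270,160)
    cv2.imwrite(f"pics/{n}_c.png",cv2.resize(im[n][v-60:v+60,u-80:u+60],None,fx=5,fy=5,interpolation=2)[:, :700])
t=np.hstack([cv2.resize(im["top"][180-50:180+80,140:290],(450,390)),cv2.resize(im["top"][165:300,355:445],(260,390))]);cv2.imwrite("pics/c1.png",t)
E
```

```text
top bench z 0.00014107538523244756
cop 230 [389.9826087  248.24347826] ((390.06622314453125, 248.26393127441406), (19.79139518737793, 20.482267379760742), 169.99630737304688) [ 0.4808 -0.2644  0.012 ] depth z 0.012
sil 305 [387.36721311 186.61967213] ((387.3847351074219, 186.6547088623047), (21.10527801513672, 21.202091217041016), 166.9632110595703) [ 0.6254 -0.2628  0.012 ] depth z 0.0119
sl 0.04 252 [0.6335 0.0459 0.0471] [0.601  0.0136 0.0402] [0.6662 0.0774 0.0538] px [253.86111111 179.78571429]
  rect mm ((633.5296630859375, 45.47142028808594), (64.84256744384766, 63.54152297973633), 1.8261260986328125)
rk 0.04 109 [0.5451 0.2143 0.0528] [0.5395 0.1921 0.0402] [0.552  0.2424 0.06  ] px [176.52293578 217.9266055 ]
  rect mm ((545.7902221679688, 217.38052368164062), (50.24415588378906, 11.420348167419434), 88.35714721679688)
rk 0.018 1929 [0.5452 0.2176 0.0257] [0.475  0.1725 0.018 ] [0.6174 0.2632 0.033 ] px [178.08294453 220.01192328]
  rect mm ((546.7039184570312, 218.39620971679688), (85.96278381347656, 140.79981994628906), 87.35225677490234)
side bench z 0.0001550279415939992
[... 326 characters left out ...]
 -0.2644  0.012 ] depth z 0.0117
sl 0.04 163 [0.6354 0.0414 0.0457] [0.6022 0.0084 0.0401] [0.6713 0.0784 0.0521] px [306.26993865 164.70552147]
  rect mm ((635.23291015625, 42.82099151611328), (70.80668640136719, 62.838600158691406), 52.51051330566406)
rk 0.04 71 [0.5754 0.2148 0.0512] [0.5391 0.1894 0.04  ] [0.7282 0.263  0.0599] px [254.94366197 141.74647887]
  rect mm ((630.5252075195312, 238.01779174804688), (201.29876708984375, 42.59185791015625), 17.576950073242188)
rk 0.018 797 [0.5459 0.211  0.0254] [0.4764 0.1683 0.018 ] [0.7152 0.2639 0.0329] px [248.12672522 152.77791719]
  rect mm ((595.0874633789062, 214.6185302734375), (92.25593566894531, 236.7702178955078), 87.19100952148438)
```

View pics/c1.png

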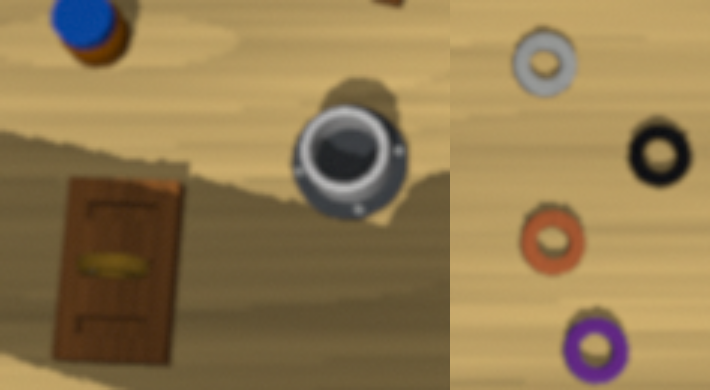

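The crop confirms orange copper (upper right of the lower pair) and silver above it. The brass stands in the rack's middle pocket with its faces roughly along world y. Moving to the brass first.

>>> apply_moves --pt "0 0 0 0.72" --pt "0 0 0 0.72" --pt "0 0 0 0.72" --pt "0 0 0 0.72" --pt "0 0 0 0.72" --pt "0 0 0 0.72" --pt "0 0 0 0.72" --pt "0 0 0 0.72" --pt "0 0 0 0.72" --pt "0 0 0 0.72" --jaw 0 --force 40

```text
time: 1.35
position: [0.2408, 0.6305, 0.2061]
ee_rot: [-3.141, 0.001, 1.516]
contact_force: [-0.3, 0.2, 0.2]
finger_gap: 0.0855
grasp_force: 0.0
```

>>> apply_moves --pt "-0.8 0.65 0 0" --pt "-0.8 0.65 0 0" --pt "-0.8 0.65 0 0" --pt "-0.8 0.65 0 0" --pt "-0.8 0.65 0 0" --pt "-0.8 0.65 0 0" --pt "-0.8 0.65 0 0" --pt "-0.8 0.65 0 0" --pt "-0.8 0.65 0 0" --pt "-0.8 0.65 0 0"

```text
time: 2.6
position: [0.5458, 0.2131, 0.2064]
ee_rot: [-3.141, 0.0, 1.52]
contact_force: [1.0, 0.5, 1.4]
finger_gap: 0.0854
grasp_force: 0.0
```

>>> apply_moves --pt "0 0 0 0" --pt "0 0 0 0"

```text
time: 2.85
position: [0.5449, 0.2148, 0.2063]
ee_rot: [-3.141, 0.0, 1.52]
contact_force: [-0.5, 0.1, 0.8]
finger_gap: 0.0855
grasp_force: 0.0
```

>>> apply_moves --pt "0.05 0.02 0.86 0" --pt "0 0 0.86 0" --pt "0 0 0.86 0" --pt "0 0 0.5 0" --pt "0 0 0.36 0" --pt "0 0 0 0"

```text
time: 3.6
position: [0.5455, 0.2176, 0.0338]
ee_rot: [-3.14, 0.001, 1.521]
contact_force: [0.0, 1.0, 0.7]
finger_gap: 0.0855
grasp_force: 0.0
```

>>> apply_moves --pt "0 0 0 0" --pt "0 0 0 0" --pt "0 0 0 0" --pt "0 0 0 0" --pt "0 0 0 0" --pt "0 0 0 0" --pt "0 0 0 0" --pt "0 0 0 0" --jaw 1 --force 40

```text
time: 4.6
position: [0.5465, 0.2172, 0.0349]
ee_rot: [3.141, -0.0, 1.52]
contact_force: [0.1, -0.6, 4.1]
finger_gap: 0.0088
grasp_force: 39.8
```

>>> apply_moves --pt "0 0 -0.3 0" --pt "0 0 -0.5 0" --pt "0 0 -0.6 0" --pt "0 0 0 0"

```text
time: 5.1
position: [0.5472, 0.2174, 0.1077]
ee_rot: [3.138, -0.001, 1.52]
contact_force: [-0.1, 0.8, -1.1]
finger_gap: 0.0084
grasp_force: 39.2
```

Run:
```python
from h import *
o=get_obs();print(o["time"],o["position"],o["finger_gap"],o["contact_force"],o["grasp_force"])
p,d=capture("side");np.save("pics/s1.npy",d)
u,v=map(int,proj("side",o["position"]));print(u,v)
q,_=capture("top");a,b=map(int,proj("top",o["position"]))
t=np.hstack([cv2.resize(x[max(0,y0-45):max(0,y0-45)+90,x0-50:x0+50],(400,360),interpolation=2) for x,x0,y0 in((p,u,v),(q,a,b))])
cv2.imwrite("pics/s1.png",t[:,:,::-1])
```

```text
5.1 [0.5472471  0.21743856 0.10766908] 0.008422108290650416 [-0.1449906   0.75912879 -1.06775367] 39.15325774345547
244 128
```

View pics/s1.png

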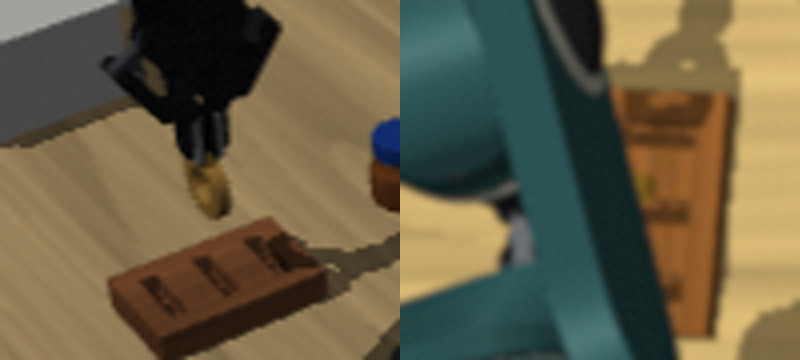

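The side crop shows the brass held by the fingers (ring at about crop pixel (210,190)), clear of the rack and upright. Carrying it to free bench.

>>> apply_moves --pt "-0.9 -0.18 0 0" --pt "-0.9 -0.18 0 0" --pt "-0.9 -0.18 0 0" --pt "-0.9 -0.18 0 0" --pt "-0.9 -0.18 0 0" --pt "-0.9 -0.18 0 0" --pt "0 0 0.7 0" --pt "0 0 0.7 0" --pt "0 0 0.14 0" --pt "0 0 0 0"

```text
time: 6.45
position: [0.4786, -0.0497, 0.0278]
ee_rot: [-3.141, -0.0, 1.52]
contact_force: [0.0, -1.1, -1.0]
finger_gap: 0.0084
grasp_force: 39.5
```

>>> apply_moves --pt "0 0 0.06 0" --pt "0 0 0.04 0" --pt "0 0 0 0"

```text
time: 6.82
position: [0.4801, -0.05, 0.0248]
ee_rot: [3.138, 0.0, 1.52]
contact_force: [-2.3, -0.1, 12.1]
finger_gap: 0.0082
grasp_force: 43.7
```

>>> apply_moves --pt "0 0 0 0" --pt "0 0 0 0" --pt "0 0 0 0" --pt "0 0 0 0" --pt "0 0 0 0" --pt "0 0 -0.08 0" --jaw 0

```text
time: 7.58
position: [0.4785, -0.0498, 0.0265]
ee_rot: [-3.141, -0.0, 1.52]
contact_force: [0.3, -0.3, 1.2]
finger_gap: 0.0851
grasp_force: 0.0
```

>>> apply_moves --pt "0 0.25 0 0" --pt "0 0.25 0 0" --pt "0 0.15 0 0" --pt "0 0.1 0 0" --pt "0 0.1 0 0" --pt "0 0.1 0 0" --pt "0 0.1 0 0" --pt "0 0.1 0 0" --pt "0 0 0 0" --pt "0 0 -0.8 0"

```text
time: 8.82
position: [0.5344, -0.0525, 0.0643]
ee_rot: [-3.136, -0.0, 1.52]
contact_force: [0.5, -0.3, 0.2]
finger_gap: 0.0856
grasp_force: 0.0
```

Run:
```python
from h import *
o=get_obs();print(o["time"],o["position"],o["finger_gap"],o["contact_force"],o["grasp_force"])
p,d=capture("side")
u,v=map(int,proj("side",(.51,-.05,.01)));print(u,v)
q,_=capture("top");a,b=map(int,proj("top",(.51,-.05,.01)));print(a,b)
t=np.hstack([cv2.resize(x[max(0,y0-45):max(0,y0-45)+90,x0-50:x0+50],(400,360),interpolation=2) for x,x0,y0 in((p,u,v),(q,a,b))])
cv2.imwrite("pics/s2.png",t[:,:,::-1])
```

```text
8.825 [ 0.53441459 -0.05250479  0.06433855] 0.08556442630288545 [ 0.54208572 -0.26321667  0.19731788] 0.0
289 210
296 235
```

View pics/s2.png

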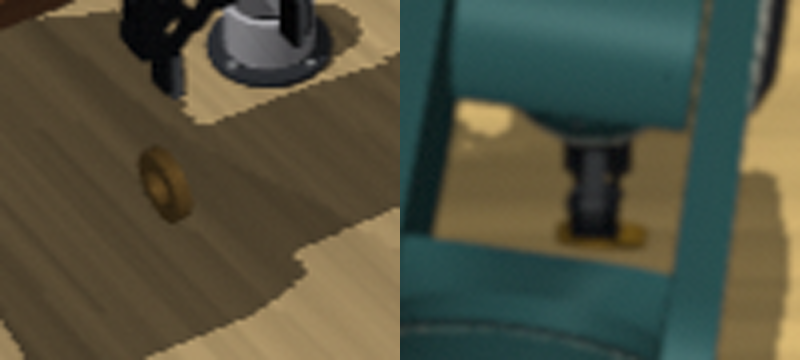

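The side crop shows the brass still standing on edge, at about crop pixel (165,185), i.e. image pixel (280,211). Locating it.

Run:
```python
from h import *
p,d=capture("side");C=cloud("side",d)
hsv=cv2.cvtColor(p,cv2.COLOR_RGB2HSV).astype(int);H,S,V=hsv[...,0],hsv[...,1],hsv[...,2]
W=np.zeros(H.shape,bool);W[190:235,262:300]=1
m=W&(C[...,2]>.006);P=C[m]
P=P[P[:,2]<.07]
print(len(P),P.min(0),P.max(0))
for lo in range(6,60,8):
    Q=P[(P[:,2]>lo/1e3)&(P[:,2]<(lo+8)/1e3)]
    if len(Q):print(lo,len(Q),Q.mean(0).round(4),Q.min(0).round(3),Q.max(0).round(3))
```

```text
177 [ 0.43933067 -0.08947915  0.00621072] [ 0.524771   -0.02690172  0.05407476]
6 27 [ 0.4759 -0.0542  0.01  ] [ 0.439 -0.089  0.006] [ 0.525 -0.033  0.014]
14 30 [ 0.4784 -0.0506  0.0168] [ 0.473 -0.076  0.014] [ 0.486 -0.028  0.021]
22 20 [ 0.4779 -0.0585  0.0259] [ 0.473 -0.077  0.022] [ 0.483 -0.028  0.03 ]
30 29 [ 0.4782 -0.0619  0.0341] [ 0.473 -0.077  0.03 ] [ 0.487 -0.027  0.038]
38 33 [ 0.4787 -0.0571  0.0421] [ 0.473 -0.076  0.038] [ 0.488 -0.031  0.046]
46 37 [ 0.4803 -0.0527  0.0491] [ 0.474 -0.065  0.046] [ 0.488 -0.037  0.053]
54 1 [ 0.4799 -0.05    0.0541] [ 0.48  -0.05   0.054] [ 0.48  -0.05   0.054]
```

>>> apply_moves --pt "0 0 0 0" --pt "0 0 0 0" --pt "0 0 0 0" --pt "0 0 0 0" --pt "0 0 0.25 0" --pt "0 0 0.23 0" --pt "0 -0.3 0 0" --pt "0 -0.2 0 0" --jaw 1

```text
time: 9.98
position: [0.51, -0.0514, 0.0424]
ee_rot: [-3.141, 0.0, 1.52]
contact_force: [0.1, -0.6, 0.1]
finger_gap: -0.0001
grasp_force: 0.0
```

>>> apply_moves --pt "0 -0.1 0 0" --pt "0 -0.1 0 0" --pt "0 -0.15 0 0" --pt "0 -0.15 0 0" --pt "0 -0.15 0 0" --pt "0 -0.15 0 0" --pt "0 0 0 0" --pt "0 0.2 -0.8 0" --pt "0 0.8 -0.6 0" --pt "0 0.8 0 0"

```text
time: 11.22
position: [0.5636, -0.0542, 0.1157]
ee_rot: [3.137, 0.0, 1.52]
contact_force: [0.0, -0.2, 0.1]
finger_gap: -0.0001
grasp_force: 0.0
```

Run:
```python
from h import *
p,d=capture("side");C=cloud("side",d)
q,e=capture("top");D=cloud("top",e)
for n,c in(("side",C),("top",D)):
    m=(c[...,2]>.006)&(c[...,2]<.07)&(abs(c[...,0]-.46)<.07)&(abs(c[...,1]+.05)<.06);P=c[m]
    if len(P): print(n,len(P),np.percentile(P,[2,50,98],axis=0).round(4))
cv2.imwrite("pics/s3.png",p[150:300,200:400,::-1])
```

```text
side 176 [[ 0.4728 -0.0775  0.0075]
 [ 0.4774 -0.0582  0.0338]
 [ 0.4862 -0.0287  0.0534]]
top 2 [[ 0.5218 -0.0301  0.0069]
 [ 0.523  -0.0169  0.0073]
 [ 0.5241 -0.0036  0.0078]]
```

Run:
```python
from h import *
o=get_obs();x=o["position"];print(x)
p,d=capture("side");C=cloud("side",d)
m=(np.hypot(C[...,0]-x[0],C[...,1]-x[1])<.05)&(C[...,2]>.07)&(C[...,2]<.3);P=C[m]
print(len(P))
for z in np.arange(.09,.2,.008):
    Q=P[(P[:,2]>=z)&(P[:,2]<z+.008)]
    if len(Q):print(z.round(3),len(Q),Q.min(0).round(3),Q.max(0).round(3))
u,v=map(int,proj("side",x));print(u,v)
t=cv2.resize(p[v-70:v+80,u-90:u+60],(600,600),interpolation=2)
cv2.imwrite("pics/s4.png",t[:,:,::-1])
```

```text
[ 0.56372527 -0.05416725  0.11241607]
1233
0.13 2 [ 0.56  -0.062  0.136] [ 0.565 -0.057  0.137]
0.138 13 [ 0.556 -0.067  0.139] [ 0.58  -0.06   0.146]
0.146 25 [ 0.551 -0.067  0.146] [ 0.578 -0.048  0.154]
0.154 31 [ 0.551 -0.07   0.154] [ 0.58  -0.049  0.161]
0.162 30 [ 0.55  -0.067  0.162] [ 0.58  -0.048  0.17 ]
0.17 20 [ 0.55  -0.069  0.17 ] [ 0.577 -0.056  0.178]
0.178 40 [ 0.537 -0.07   0.178] [ 0.594 -0.056  0.186]
0.186 82 [ 0.528 -0.073  0.186] [ 0.603 -0.045  0.194]
0.194 62 [ 0.523 -0.072  0.194] [ 0.608 -0.041  0.202]
305 173
```

View pics/s4.png

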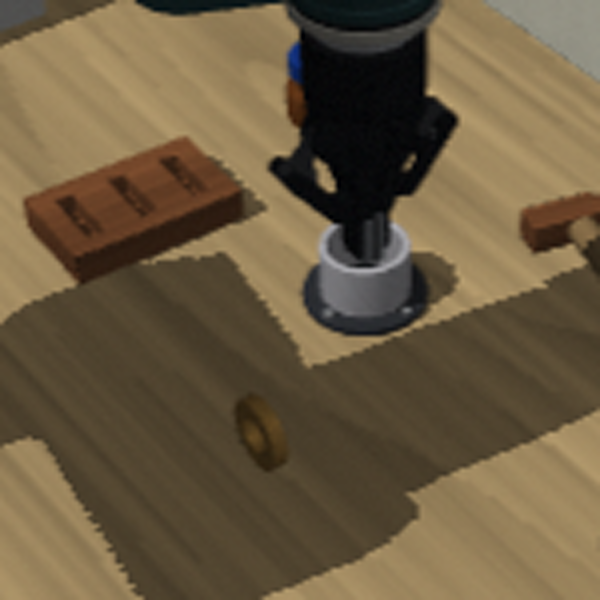

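The side crop shows the brass standing at crop (262,432) and the shut fingertips ending about 21 mm above the reported TCP, so my push passed over the ring. I'll push lower.

>>> apply_moves --pt "0 -0.5 0.5 0" --pt "0 -0.5 0.7 0" --pt "0 0 0.67 0" --pt "0 -0.1 0 0" --pt "0 -0.1 0 0" --pt "0 -0.1 0 0" --pt "0 -0.15 0 0" --pt "0 -0.15 0 0" --pt "0 -0.15 0 0" --pt "0 0 0 0"

```text
time: 12.62
position: [0.4733, -0.0496, 0.0193]
ee_rot: [3.141, 0.0, 1.52]
contact_force: [-0.4, 0.2, -1.1]
finger_gap: 0.0
grasp_force: 0.0
```

>>> apply_moves --pt "0 0.2 -0.8 0" --pt "0 0.8 -0.8 0" --pt "0 0.8 -0.4 0" --pt "0 0 0 0"

```text
time: 13.12
position: [0.5658, -0.0543, 0.1202]
ee_rot: [3.14, 0.0, 1.52]
contact_force: [-0.5, 0.8, -0.5]
finger_gap: -0.0002
grasp_force: 0.0
```

Run:
```python
from h import *
for n in("side","top"):
    p,d=capture(n);c=cloud(n,d)
    m=(c[...,2]>.005)&(c[...,2]<.07)&(abs(c[...,0]-.45)<.06)&(abs(c[...,1]+.05)<.06);P=c[m]
    if len(P): print(n,len(P),np.percentile(P,[2,50,98],axis=0).round(4), np.argwhere(m).mean(0)[::-1])
```

```text
side 206 [[ 0.4239 -0.0737  0.0056]
 [ 0.4483 -0.0516  0.0113]
 [ 0.4798 -0.0228  0.0154]] [270.03883495 220.11650485]
```

Brass is flat (height ≤ ~13 mm in depth). Now I'll feel the bore with the shut fingers for the sleeve's true axis.

>>> apply_moves --pt "0.69 0.42 0 0" --pt "0.69 0.42 0 0" --pt "0.69 0.42 0 0" --pt "0 0 0 0" --pt "0 0 0.8 0" --pt "0 0 0.8 0" --pt "0 0 0.5 0" --pt "0 0 0 0"

```text
time: 14.22
position: [0.6295, 0.0454, 0.0119]
ee_rot: [-3.137, 0.0, 1.52]
contact_force: [-0.8, 0.1, 0.7]
finger_gap: 0.0001
grasp_force: 0.0
```

>>> apply_moves --pt "0.1 0 0 0" --pt "0.08 0 0 0" --pt "0.04 0 0 0" --pt "0 0 0 0"

```text
time: 14.72
position: [0.6324, 0.0573, 0.0145]
ee_rot: [3.141, -0.0, 1.521]
contact_force: [-0.5, -0.4, -1.6]
finger_gap: -0.0
grasp_force: 0.0
```

>>> apply_moves --pt "0.03 0 0 0" --pt "0 0 0 0"

```text
time: 14.98
position: [0.6324, 0.0586, 0.0141]
ee_rot: [-3.142, -0.0, 1.52]
contact_force: [0.2, 0.2, 0.6]
finger_gap: 0.0004
grasp_force: 0.0
```

>>> apply_moves --pt "0.03 0 0 0" --pt "0 0 0 0"

```text
time: 15.22
position: [0.6324, 0.0599, 0.014]
ee_rot: [-3.141, 0.0, 1.52]
contact_force: [0.1, -2.2, 0.5]
finger_gap: 0.0001
grasp_force: 0.9
```

>>> apply_moves --pt "-0.22 0 0 0" --pt "-0.16 0 0 0" --pt "-0.06 0 0 0" --pt "0 0 0 0"

```text
time: 15.72
position: [0.6313, 0.0377, 0.0141]
ee_rot: [3.142, -0.0, 1.52]
contact_force: [0.7, -0.1, -0.5]
finger_gap: 0.0002
grasp_force: 0.0
```

>>> apply_moves --pt "-0.03 0 0 0" --pt "0 0 0 0"

```text
time: 15.98
position: [0.6313, 0.0366, 0.0141]
ee_rot: [-3.142, 0.0, 1.52]
contact_force: [-0.4, 0.6, 0.4]
finger_gap: 0.0
grasp_force: 0.0
```

>>> apply_moves --pt "-0.03 0 0 0" --pt "0 0 0 0"

```text
time: 16.23
position: [0.6312, 0.035, 0.0141]
ee_rot: [3.142, 0.0, 1.52]
contact_force: [-0.0, 0.9, -0.6]
finger_gap: -0.0
grasp_force: 0.0
```

>>> apply_moves --pt "-0.03 0 0 0" --pt "0 0 0 0"

```text
time: 16.48
position: [0.6311, 0.0335, 0.0141]
ee_rot: [3.142, 0.0, 1.52]
contact_force: [-0.5, -0.3, -1.1]
finger_gap: 0.0003
grasp_force: 0.0
```

>>> apply_moves --pt "-0.03 0 0 0" --pt "0 0 0 0"

```text
time: 16.73
position: [0.631, 0.0319, 0.0141]
ee_rot: [-3.142, 0.0, 1.52]
contact_force: [-0.5, -0.4, -0.5]
finger_gap: -0.0001
grasp_force: 0.0
```

>>> apply_moves --pt "-0.02 0 0 0" --pt "0 0 0 0"

```text
time: 16.98
position: [0.631, 0.031, 0.0141]
ee_rot: [-3.142, 0.0, 1.52]
contact_force: [-0.4, -0.8, -0.5]
finger_gap: -0.0003
grasp_force: 0.0
```

>>> apply_moves --pt "-0.02 0 0 0" --pt "0 0 0 0"

```text
time: 17.23
position: [0.6309, 0.0303, 0.0141]
ee_rot: [3.142, -0.0, 1.52]
contact_force: [-0.2, 2.7, -0.2]
finger_gap: -0.0001
grasp_force: 1.2
```

>>> apply_moves --pt "0.2 0 0 0" --pt "0.095 0 0 0" --pt "0 0.12 0 0" --pt "0 0.08 0 0" --pt "0 0 0 0"

```text
time: 17.85
position: [0.642, 0.0441, 0.014]
ee_rot: [-3.141, 0.0, 1.52]
contact_force: [0.1, 0.6, -0.4]
finger_gap: -0.0001
grasp_force: 0.0
```

>>> apply_moves --pt "0 0.03 0 0" --pt "0 0 0 0"

```text
time: 18.1
position: [0.6432, 0.0441, 0.0141]
ee_rot: [-3.142, 0.0, 1.52]
contact_force: [-0.8, 0.5, 0.4]
finger_gap: -0.0
grasp_force: 0.0
```

>>> apply_moves --pt "0 0.03 0 0" --pt "0 0 0 0"

```text
time: 18.35
position: [0.6447, 0.0441, 0.0141]
ee_rot: [3.142, 0.0, 1.52]
contact_force: [-0.1, -0.1, -0.1]
finger_gap: 0.0002
grasp_force: 0.0
```

>>> apply_moves --pt "0 0.03 0 0" --pt "0 0 0 0"

```text
time: 18.6
position: [0.6462, 0.0441, 0.0142]
ee_rot: [3.142, -0.0, 1.52]
contact_force: [0.0, 0.2, 0.0]
finger_gap: 0.0004
grasp_force: 0.0
```

>>> apply_moves --pt "0 0.02 0 0" --pt "0 0 0 0"

```text
time: 18.85
position: [0.6472, 0.044, 0.0141]
ee_rot: [3.142, -0.0, 1.52]
contact_force: [0.2, -0.2, 0.3]
finger_gap: 0.0001
grasp_force: 0.0
```

>>> apply_moves --pt "0 0.02 0 0" --pt "0 0 0 0"

```text
time: 19.1
position: [0.6482, 0.0439, 0.0141]
ee_rot: [3.142, 0.0, 1.52]
contact_force: [-0.6, -0.0, -0.5]
finger_gap: -0.0001
grasp_force: 0.0
```

>>> apply_moves --pt "0 0.02 0 0" --pt "0 0 0 0"

```text
time: 19.35
position: [0.6489, 0.0439, 0.0139]
ee_rot: [-3.141, 0.0, 1.52]
contact_force: [-2.8, -1.5, 0.4]
finger_gap: 0.0
grasp_force: 1.4
```

>>> apply_moves --pt "0 -0.3 0 0" --pt "0 -0.18 0 0" --pt "0 -0.04 0 0" --pt "0 0 0 0"

```text
time: 19.85
position: [0.6232, 0.0453, 0.0144]
ee_rot: [3.141, -0.0, 1.52]
contact_force: [-0.5, 0.2, 0.6]
finger_gap: -0.0004
grasp_force: 0.0
```

>>> apply_moves --pt "0 -0.03 0 0" --pt "0 0 0 0"

```text
time: 20.1
position: [0.6217, 0.0453, 0.0141]
ee_rot: [-3.142, -0.0, 1.52]
contact_force: [0.3, -0.3, 0.2]
finger_gap: 0.0001
grasp_force: 0.0
```

>>> apply_moves --pt "0 -0.03 0 0" --pt "0 0 0 0"

```text
time: 20.35
position: [0.6203, 0.0454, 0.0141]
ee_rot: [3.141, -0.0, 1.52]
contact_force: [1.8, 0.5, -0.6]
finger_gap: 0.0001
grasp_force: 0.5
```

>>> apply_moves --pt "0 -0.02 0 0" --pt "0 0 0 0"

```text
time: 20.6
position: [0.6198, 0.0454, 0.0144]
ee_rot: [3.14, -0.0, 1.52]
contact_force: [6.6, 1.0, -1.5]
finger_gap: 0.0003
grasp_force: 2.4
```

>>> apply_moves --pt "0 0.1 -0.4 0" --pt "0 -0.1 -0.8 0" --pt "0 0 -0.8 0" --pt "-0.9 -0.35 0 0" --pt "-0.9 -0.35 0 0" --pt "-0.9 -0.35 0 0" --pt "-0.9 -0.35 0 0" --pt "-0.9 -0.35 0 0" --pt "-0.9 -0.35 0 0" --pt "-0.94 -0.36 0 0" --jaw 0

```text
time: 21.85
position: [0.4796, -0.2663, 0.1152]
ee_rot: [3.141, 0.0, 1.52]
contact_force: [1.3, -0.2, 0.4]
finger_gap: 0.0854
grasp_force: 0.0
```

>>> apply_moves --pt "0 0 0 1" --pt "0 0 0 1" --pt "0 0 0.2 1" --pt "0 0 0.2 1" --pt "0 0 0.2 1" --pt "0 0 0.4 1" --pt "0 0 0.4 1" --pt "0 0 0.4 1" --pt "0 0 0 1" --pt "0 0 0 0"

```text
time: 23.1
position: [0.4805, -0.265, 0.0248]
ee_rot: [3.141, -0.0, -0.05]
contact_force: [0.4, 0.1, -0.3]
finger_gap: 0.0853
grasp_force: 0.0
```

>>> apply_moves --pt "0 0 0.4 0" --pt "0 0 0.3 0" --pt "0 0 0.16 0" --pt "0 0 0 0"

```text
time: 23.6
position: [0.4799, -0.2647, -0.0197]
ee_rot: [-3.141, 0.001, -0.05]
contact_force: [-0.1, -0.6, 0.6]
finger_gap: 0.0854
grasp_force: 0.0
```

>>> apply_moves --pt "0 0 0 0" --pt "0 0 0 0" --pt "0 0 0 0" --pt "0 0 0 0" --pt "0 0 0 0" --pt "0 0 0 0" --jaw 1 --force 20

```text
time: 24.35
position: [0.4806, -0.2651, -0.018]
ee_rot: [3.141, -0.001, -0.051]
contact_force: [-2.1, 1.6, 6.5]
finger_gap: 0.0495
grasp_force: 19.7
```

>>> apply_moves --pt "0 0 0 0" --pt "0 0 0 0" --pt "0 0 0 0" --pt "0 0 -0.2 -1" --pt "0 0 0 -1" --pt "0 0 0 -1" --pt "0 0 0 -1" --pt "0 0 0 -1" --pt "0 0 0 -1" --jaw 0

```text
time: 25.48
position: [0.4803, -0.2649, -0.0089]
ee_rot: [-3.142, 0.0, 1.002]
contact_force: [-0.7, -0.5, -0.2]
finger_gap: 0.0856
grasp_force: 0.0
```

>>> apply_moves --pt "0 0 0 -1" --pt "0 0 0 -1" --pt "0 0 0.2 -1" --pt "0 0 0 0"

```text
time: 25.98
position: [0.4799, -0.2647, -0.0195]
ee_rot: [-3.141, -0.001, 1.519]
contact_force: [0.3, 0.3, 0.6]
finger_gap: 0.0855
grasp_force: 0.0
```

>>> apply_moves --pt "0 0 0 0" --pt "0 0 0 0" --pt "0 0 0 0" --pt "0 0 0 0" --pt "0 0 0 0" --pt "0 0 0 0" --jaw 1 --force 30

```text
time: 26.72
position: [0.4804, -0.2651, -0.0179]
ee_rot: [3.141, 0.0, 1.519]
contact_force: [-4.9, 1.5, 10.4]
finger_gap: 0.0489
grasp_force: 29.3
```

>>> apply_moves --pt "0 0 -0.5 0" --pt "0 0 -0.8 0" --pt "0 0 -0.7 0" --pt "0.9 0.39 0 0" --pt "0.9 0.39 0 0" --pt "0.9 0.39 0 0" --pt "0.9 0.39 0 0" --pt "0.9 0.39 0 0" --pt "0.9 0.39 0 0" --pt "0.93 0.4 0 0"

```text
time: 27.98
position: [0.6337, 0.0457, 0.0812]
ee_rot: [3.141, 0.0, 1.518]
contact_force: [0.6, -0.9, -1.8]
finger_gap: 0.0486
grasp_force: 31.5
```

>>> apply_moves --pt "0 0 0 0" --pt "0 0 0.4 0" --pt "0 0 0.3 0" --pt "0 0 0 0" --pt "0 0 0 0"

```text
time: 28.6
position: [0.6332, 0.0437, 0.0463]
ee_rot: [3.141, 0.0, 1.519]
contact_force: [0.3, -0.3, -1.0]
finger_gap: 0.0485
grasp_force: 31.6
```

>>> apply_moves --pt "0.025 0.025 0 0" --pt "0 0 0.2 0" --pt "0 0 0.06 0" --pt "0 0 0 0" --pt "0 0 0 0"

```text
time: 29.22
position: [0.6345, 0.0454, 0.0332]
ee_rot: [3.141, 0.0, 1.52]
contact_force: [0.5, 0.7, -1.8]
finger_gap: 0.0487
grasp_force: 31.6
```

>>> apply_moves --pt "0 0 0.04 0" --pt "0 0 0.04 0" --pt "0 0 0 0"

```text
time: 29.6
position: [0.6343, 0.0454, 0.0289]
ee_rot: [-3.141, 0.0, 1.52]
contact_force: [0.4, -0.6, -2.2]
finger_gap: 0.0485
grasp_force: 31.6
```

>>> apply_moves --pt "0 0 0.03 0" --pt "0 0 0.03 0" --pt "0 0 0 0"

```text
time: 29.98
position: [0.6344, 0.0454, 0.0259]
ee_rot: [-3.141, 0.0, 1.52]
contact_force: [-0.3, -0.3, -1.5]
finger_gap: 0.049
grasp_force: 31.6
```

>>> apply_moves --pt "0 0 0.02 0" --pt "0 0 0.02 0" --pt "0 0 0 0"

```text
time: 30.35
position: [0.6344, 0.0454, 0.024]
ee_rot: [-3.141, 0.0, 1.52]
contact_force: [-0.1, -0.0, -1.9]
finger_gap: 0.0487
grasp_force: 31.6
```

>>> apply_moves --pt "0 0 0 0" --pt "0 0 0 0" --pt "0 0 0 0" --pt "0 0 -0.6 0" --pt "0 0 -0.8 0" --pt "0.3 0.5 -0.6 0" --pt "0.5 0.9 0 0" --pt "0.3 0.2 0 0" --jaw 0

```text
time: 31.35
position: [0.7187, 0.0971, 0.1238]
ee_rot: [3.141, -0.0, 1.52]
contact_force: [0.1, -0.3, 0.1]
finger_gap: 0.0856
grasp_force: 0.0
```

Run:
```python
from h import *
I=[]
for n in("side","top"):
    p,d=capture(n);c=cloud(n,d);z=c[...,2]
    m=(z>.008)&(z<.016)&(abs(c[...,0]-.455)<.05)&(abs(c[...,1]+.05)<.05)
    for a,b,mm in blobs(m):
        e=cv2.fitEllipse(max(cv2.findContours(mm.astype(np.uint8),0,1)[0],key=len));P=c[mm]
        print(n,a,e,ray(n,*e[0],.012).round(4),np.percentile(P,[2,98],axis=0).round(4))
    m=(np.hypot(c[...,0]-.6345,c[...,1]-.045)<.024);P=c[m];print("bore z pct",len(P),np.percentile(P[:,2],[5,25,50,75,95]).round(3) if len(P) else 0)
    for k,q in(("sl",(.6345,.045,.03)),("br",(.455,-.05,.01))):
        u,v=map(int,proj(n,q));I.append(cv2.resize(p[v-30:v+30,u-30:u+30],(200,200),interpolation=2))
cv2.imwrite("pics/s5.png",np.hstack(I)[:,:,::-1])
```

```text
side 180 ((270.0019836425781, 219.98464965820312), (14.128459930419922, 18.61907958984375), 84.52118682861328) [ 0.4482 -0.0513  0.012 ] [[ 0.4254 -0.0745  0.0083]
 [ 0.4721 -0.0253  0.0152]]
bore z pct 125 [0.017 0.022 0.434 0.496 0.498]
top 276 ((294.8807067871094, 263.30413818359375), (21.31903648376465, 22.022968292236328), 56.48057174682617) [ 0.4473 -0.0469  0.012 ] [[ 0.4235 -0.0698  0.0082]
 [ 0.4707 -0.0234  0.0156]]
bore z pct 709 [0.006 0.018 0.485 0.497 0.499]
```

View pics/s5.png

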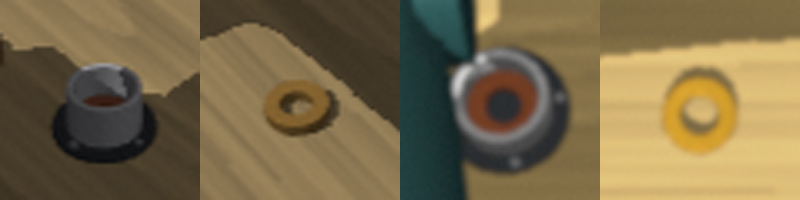

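Copper lies flat at the sleeve floor (side crop (103,100), top crop (502,100)). Brass is flat at top pixel (295,263), i.e. about (0.447, -0.048). Taking the brass.

>>> apply_moves --pt "-0.53 -0.88 0 0" --pt "-0.53 -0.88 0 0" --pt "-0.53 -0.88 0 0" --pt "-0.53 -0.88 0 0" --pt "-0.53 -0.88 0 0" --pt "-0.53 -0.88 0 0" --pt "0 0 0.3 1" --pt "0 0 0.5 1" --pt "0 0 0.5 1" --pt "0 0 0.4 1"

```text
time: 32.7
position: [0.4441, -0.0493, 0.0379]
ee_rot: [-3.141, 0.0, 0.816]
contact_force: [0.1, 0.9, 0.5]
finger_gap: 0.0855
grasp_force: 0.0
```

>>> apply_moves --pt "0 0 0.3 1" --pt "0 0 0 1" --pt "0 0 0 1" --pt "0 0 0 1" --pt "0 0 0 1" --pt "0 0 0 0" --pt "0 0 0 0"

```text
time: 33.58
position: [0.445, -0.0492, 0.024]
ee_rot: [3.142, -0.0, -0.047]
contact_force: [0.4, 0.8, -0.5]
finger_gap: 0.0856
grasp_force: 0.0
```

>>> apply_moves --pt "0.04 -0.03 0.3 0" --pt "0 0 0.3 0" --pt "0 0 0.24 0" --pt "0 0 0 0"

```text
time: 34.08
position: [0.4467, -0.0476, -0.0193]
ee_rot: [-3.141, 0.002, -0.05]
contact_force: [0.5, -0.1, -0.9]
finger_gap: 0.0854
grasp_force: 0.0
```

>>> apply_moves --pt "0 0 0 0" --pt "0 0 0 0" --pt "0 0 0 0" --pt "0 0 0 0" --pt "0 0 0 0" --pt "0 0 0 0" --jaw 1 --force 20

```text
time: 34.83
position: [0.448, -0.0479, -0.0169]
ee_rot: [3.141, -0.001, -0.051]
contact_force: [-4.1, 0.0, 8.4]
finger_gap: 0.0494
grasp_force: 19.3
```

>>> apply_moves --pt "0 0 0 0" --pt "0 0 0 0" --pt "0 0 0 0" --pt "0 0 -0.2 -1" --pt "0 0 0 -1" --pt "0 0 0 -1" --pt "0 0 0 -1" --pt "0 0 0 -1" --pt "0 0 0 -1" --jaw 0

```text
time: 35.95
position: [0.4475, -0.0477, -0.0079]
ee_rot: [-3.142, -0.0, 1.002]
contact_force: [-0.3, 0.2, 0.1]
finger_gap: 0.0853
grasp_force: 0.0
```

>>> apply_moves --pt "0 0 0 -1" --pt "0 0 0 -1" --pt "0 0 0.2 -1" --pt "0 0 0 0"

```text
time: 36.45
position: [0.447, -0.0477, -0.0185]
ee_rot: [-3.14, -0.0, 1.519]
contact_force: [0.8, 0.1, -0.3]
finger_gap: 0.0855
grasp_force: 0.0
```

>>> apply_moves --pt "0 0 0 0" --pt "0 0 0 0" --pt "0 0 0 0" --pt "0 0 0 0" --pt "0 0 0 0" --pt "0 0 0 0" --jaw 1 --force 30

```text
time: 37.2
position: [0.4478, -0.0478, -0.0172]
ee_rot: [3.141, 0.0, 1.519]
contact_force: [-3.5, -0.8, 6.1]
finger_gap: 0.0484
grasp_force: 29.9
```

>>> apply_moves --pt "0 0 -0.5 0" --pt "0 0 -0.8 0" --pt "0 0 -0.7 0" --pt "0.5 0.9 0 0" --pt "0.5 0.9 0 0" --pt "0.5 0.9 0 0" --pt "0.55 0.93 0 0" --pt "0 0 0.4 0" --pt "0 0 0.3 0" --pt "0 0 0 0"

```text
time: 38.45
position: [0.6325, 0.0449, 0.0456]
ee_rot: [-3.139, 0.0, 1.519]
contact_force: [0.1, 0.6, -0.8]
finger_gap: 0.0485
grasp_force: 31.4
```

>>> apply_moves --pt "0 0 0.1 0" --pt "0 0 0 0" --pt "0 0 0 0"

```text
time: 38.83
position: [0.6341, 0.0453, 0.0427]
ee_rot: [3.141, -0.0, 1.52]
contact_force: [0.5, 0.2, -0.6]
finger_gap: 0.0484
grasp_force: 31.4
```

>>> apply_moves --pt "0 0.006 0.12 0" --pt "0 0 0.08 0" --pt "0 0 0.04 0" --pt "0 0 0.03 0" --pt "0 0 0 0"

```text
time: 39.45
position: [0.6342, 0.0454, 0.0285]
ee_rot: [-3.141, 0.0, 1.52]
contact_force: [0.3, -0.8, -1.3]
finger_gap: 0.0485
grasp_force: 31.4
```

>>> apply_moves --pt "0 0 0.03 0" --pt "0 0 0.03 0" --pt "0 0 0.02 0" --pt "0 0 0 0"

```text
time: 39.95
position: [0.6342, 0.0454, 0.0245]
ee_rot: [-3.141, 0.0, 1.52]
contact_force: [-0.4, -1.0, -0.7]
finger_gap: 0.0481
grasp_force: 31.4
```

>>> apply_moves --pt "0 0 0 0" --pt "0 0 0 0" --pt "0 0 0 0" --pt "0 0 -0.6 0" --pt "0 0 -0.8 0" --pt "0 0 -0.6 0" --jaw 0

```text
time: 40.7
position: [0.6345, 0.0454, 0.1265]
ee_rot: [3.14, -0.0, 1.52]
contact_force: [0.7, 0.3, -0.8]
finger_gap: 0.0854
grasp_force: 0.0
```

>>> apply_moves --pt "-0.88 0.02 0 0" --pt "-0.88 0.02 0 0" --pt "-0.88 0.02 0 0" --pt "-0.88 0.02 0 0" --pt "-0.88 0.02 0 0" --pt "-0.88 0.02 0 0" --pt "-0.88 0.02 0 0" --pt "0 0 0 0" --pt "0 0 0 0"

```text
time: 41.82
position: [0.6256, -0.2623, 0.1245]
ee_rot: [-3.141, -0.0, 1.52]
contact_force: [0.9, 0.0, -0.1]
finger_gap: 0.0854
grasp_force: 0.0
```

Run:
```python
from h import *
print(get_obs()["position"])
I=[]
for n in("side","top"):
    p,d=capture(n);c=cloud(n,d)
    m=(np.hypot(c[...,0]-.6345,c[...,1]-.045)<.024)&(c[...,2]<.08);P=c[m];print(n,"bore z",len(P),np.percentile(P[:,2],[5,25,50,75,95]).round(3) if len(P) else 0)
    u,v=map(int,proj(n,(.6345,.045,.03)));I.append(cv2.resize(p[v-30:v+30,u-30:u+30],(300,300),interpolation=2))
cv2.imwrite("pics/s6.png",np.hstack(I)[:,:,::-1])
```

```text
[ 0.62560323 -0.26232544  0.1244994 ]
side bore z 83 [0.018 0.025 0.029 0.031 0.044]
top bore z 324 [0.004 0.017 0.029 0.031 0.034]
```

View pics/s6.png

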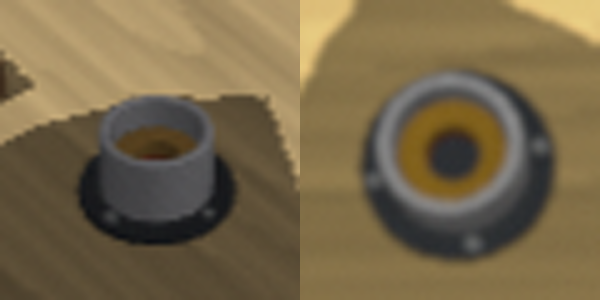

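Brass lies flat on the copper (top at z≈0.030, top crop (452,150)). Now the silver.

>>> apply_moves --pt "0 0 0.3 1" --pt "0 0 0.5 1" --pt "0 0 0.5 1" --pt "0 0 0.4 1" --pt "0 0 0.3 1" --pt "0 0 0 1" --pt "0 0 0 1" --pt "0 0 0 1" --pt "0 0 0 1" --pt "0 0 0 0"

```text
time: 43.18
position: [0.6259, -0.2616, 0.0248]
ee_rot: [3.142, -0.0, -0.049]
contact_force: [0.4, -0.4, 0.2]
finger_gap: 0.0856
grasp_force: 0.0
```

>>> apply_moves --pt "0 0 0.3 0" --pt "0 0 0.3 0" --pt "0 0 0.24 0" --pt "0 0 0 0"

```text
time: 43.68
position: [0.6249, -0.2623, -0.0191]
ee_rot: [-3.141, 0.002, -0.05]
contact_force: [0.2, -0.1, 0.1]
finger_gap: 0.0854
grasp_force: 0.0
```

>>> apply_moves --pt "0 0 0 0" --pt "0 0 0 0" --pt "0 0 0 0" --pt "0 0 0 0" --pt "0 0 0 0" --pt "0 0 0 0" --jaw 1 --force 20

```text
time: 44.42
position: [0.626, -0.2628, -0.0165]
ee_rot: [3.141, -0.001, -0.051]
contact_force: [-0.7, -0.9, 0.8]
finger_gap: -0.0
grasp_force: 0.9
```

>>> apply_moves --pt "0 0 0 0" --pt "0 0 0 0" --pt "0 0 0 0" --pt "0 0 -0.2 -1" --pt "0 0 0 -1" --pt "0 0 0 -1" --pt "0 0 0 -1" --pt "0 0 0 -1" --pt "0 0 0 -1" --jaw 0

```text
time: 45.55
position: [0.6252, -0.2622, -0.0082]
ee_rot: [-3.14, 0.0, 1.002]
contact_force: [-0.3, -0.9, -1.3]
finger_gap: 0.0069
grasp_force: 19.3
```

>>> apply_moves --pt "0 0 0 -1" --pt "0 0 0 -1" --pt "0 0 0.2 -1" --pt "0 0 0 0"

```text
time: 46.05
position: [0.6255, -0.2623, -0.0179]
ee_rot: [-3.141, -0.0, 1.523]
contact_force: [0.6, 0.3, -1.0]
finger_gap: 0.008
grasp_force: 39.4
```

>>> apply_moves --pt "0 0 0 0" --pt "0 0 0 0" --pt "0 0 0 0" --pt "0 0 0 0" --pt "0 0 0 0" --pt "0 0 0 0" --jaw 1 --force 30

```text
time: 46.8
position: [0.6258, -0.2626, -0.0172]
ee_rot: [3.141, 0.0, 1.52]
contact_force: [0.4, -0.9, -0.0]
finger_gap: 0.0
grasp_force: 0.0
```

The silver squeeze slipped over the ring and the fingertips closed into its hole. Rising and looking again.

>>> apply_moves --pt "0 0 -0.3 0" --pt "0 0 -0.4 0" --pt "0 0 -0.7 0" --pt "0 0 -0.6 0" --pt "0 0.9 0 0" --pt "0 0 0 0" --jaw 1

```text
time: 47.55
position: [0.6725, -0.2648, 0.0843]
ee_rot: [3.14, 0.001, 1.521]
contact_force: [-0.9, -0.0, -1.2]
finger_gap: -0.0001
grasp_force: 0.0
```

Run:
```python
from h import *
o=get_obs();print(o["position"],o["time"])
I=[]
for n in("side","top"):
    p,d=capture(n);c=cloud(n,d);z=c[...,2]
    m=(z>.0085)&(z<.016)&(abs(c[...,0]-.625)<.06)&(abs(c[...,1]+.262)<.05)
    for a,b,mm in blobs(m):
        e=cv2.fitEllipse(max(cv2.findContours(mm.astype(np.uint8),0,1)[0],key=len));P=c[mm]
        print(n,a,e,ray(n,*e[0],.012).round(4),np.percentile(P,[2,50,98],axis=0).round(4))
    u,v=map(int,proj(n,(.625,-.262,.01)));I.append(cv2.resize(p[v-40:v+40,u-40:u+40],(400,400),interpolation=2))
cv2.imwrite("pics/s7.png",np.hstack(I)[:,:,::-1])
```

```text
[ 0.67253714 -0.2648441   0.08430864] 47.55
side 189 ((375.4983825683594, 237.9363250732422), (14.601509094238281, 19.699607849121094), 98.14510345458984) [ 0.625  -0.2654  0.012 ] [[ 0.6021 -0.2883  0.0086]
 [ 0.6256 -0.2646  0.0116]
 [ 0.6491 -0.2415  0.0154]]
```

View pics/s7.png

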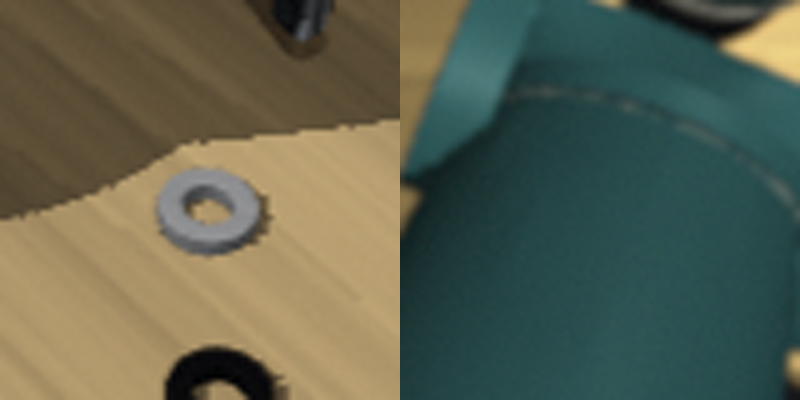

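Silver lies flat at side crop (210,210), undisturbed at about (0.625, -0.262); the grip was about 2 mm too high. Retrying lower.

>>> apply_moves --pt "0 -0.945 0 0" --pt "0 0 0 1" --pt "0 0 0 1" --pt "0 0 0.2 1" --pt "0 0 0.2 1" --pt "0 0 0.2 1" --pt "0 0 0.2 1" --pt "0 0 0.2 1" --pt "0 0 0.2 1" --pt "0 0 0.2 1" --jaw 0

```text
time: 48.9
position: [0.6227, -0.2625, 0.013]
ee_rot: [3.141, -0.0, -0.057]
contact_force: [0.2, 0.3, 0.3]
finger_gap: 0.085
grasp_force: 0.0
```

>>> apply_moves --pt "0 0 0.3 0" --pt "0 0 0.2 0" --pt "0 0 0.2 0" --pt "0 0 0 0" --pt "0 0 0 0"

```text
time: 49.52
position: [0.6236, -0.2625, -0.022]
ee_rot: [3.141, -0.0, -0.05]
contact_force: [-0.1, 0.2, 0.2]
finger_gap: 0.0854
grasp_force: 0.0
```

>>> apply_moves --pt "0.03 0 0 0" --pt "0 0 0 0" --pt "0 0 0 0" --pt "0 0 0 0" --pt "0 0 0 0" --pt "0 0 0 0" --jaw 1 --force 20

```text
time: 50.28
position: [0.6252, -0.2626, -0.0217]
ee_rot: [3.141, -0.001, -0.051]
contact_force: [-1.1, 1.2, 6.8]
finger_gap: 0.0508
grasp_force: 20.1
```

>>> apply_moves --pt "0 0 0 0" --pt "0 0 0 0" --pt "0 0 0 0" --pt "0 0 -0.2 -1" --pt "0 0 0 -1" --pt "0 0 0 -1" --pt "0 0 0 -1" --pt "0 0 0 -1" --pt "0 0 0 -1" --jaw 0

```text
time: 51.4
position: [0.6249, -0.2625, -0.0125]
ee_rot: [-3.141, 0.0, 1.002]
contact_force: [0.7, -0.2, 0.3]
finger_gap: 0.0857
grasp_force: 0.0
```

>>> apply_moves --pt "0 0 0 -1" --pt "0 0 0 -1" --pt "0 0 0.2 -1" --pt "0 0 0 0"

```text
time: 51.9
position: [0.6244, -0.2623, -0.0232]
ee_rot: [-3.14, -0.001, 1.519]
contact_force: [-0.1, -0.7, -0.0]
finger_gap: 0.0853
grasp_force: 0.0
```

>>> apply_moves --pt "0 0 0 0" --pt "0 0 0 0" --pt "0 0 0 0" --pt "0 0 0 0" --pt "0 0 0 0" --pt "0 0 0 0" --jaw 1 --force 30

```text
time: 52.65
position: [0.6253, -0.2626, -0.0215]
ee_rot: [3.141, 0.0, 1.519]
contact_force: [-1.2, 0.6, 6.4]
finger_gap: 0.0496
grasp_force: 30.7
```

>>> apply_moves --pt "0 0 -0.5 0" --pt "0 0 -0.8 0" --pt "0 0 -0.7 0" --pt "0.88 -0.02 0 0" --pt "0.88 -0.02 0 0" --pt "0.88 -0.02 0 0" --pt "0.88 -0.02 0 0" --pt "0.88 -0.02 0 0" --pt "0.88 -0.02 0 0" --pt "0.88 -0.02 0 0"

```text
time: 53.9
position: [0.6333, 0.0469, 0.0776]
ee_rot: [-3.142, 0.0, 1.519]
contact_force: [0.3, -0.7, -2.3]
finger_gap: 0.0496
grasp_force: 31.8
```

>>> apply_moves --pt "0 0 0.4 0" --pt "0 0 0.4 0" --pt "0 0 0 0" --pt "0 0 0 0" --pt "0 0 0 0"

```text
time: 54.52
position: [0.6339, 0.045, 0.0384]
ee_rot: [3.141, -0.0, 1.519]
contact_force: [0.4, -0.3, -2.3]
finger_gap: 0.0494
grasp_force: 31.8
```

>>> apply_moves --pt "0.008 0.01 0.12 0" --pt "0 0 0.08 0" --pt "0 0 0.04 0" --pt "0 0 0.03 0" --pt "0 0 0 0"

```text
time: 55.15
position: [0.634, 0.0458, 0.024]
ee_rot: [-3.141, 0.0, 1.52]
contact_force: [-0.3, 0.2, -1.1]
finger_gap: 0.0496
grasp_force: 31.8
```

>>> apply_moves --pt "0 0 0.03 0" --pt "0 0 0.02 0" --pt "0 0 0 0"

```text
time: 55.52
position: [0.634, 0.0458, 0.0215]
ee_rot: [-3.141, 0.0, 1.52]
contact_force: [0.5, -0.8, -2.0]
finger_gap: 0.0497
grasp_force: 31.8
```

Inside with no contact force; releasing and looking.

>>> apply_moves --pt "0 0 0 0" --pt "0 0 0 0" --pt "0 0 0 0" --pt "0 0 -0.6 0" --pt "0 0 -0.8 0" --pt "0 0 -0.6 0" --pt "-0.9 0 0 0" --pt "-0.9 0 0 0" --pt "-0.9 0 0 0" --pt "0 0 0 0" --jaw 0

```text
time: 56.78
position: [0.6269, -0.0916, 0.1216]
ee_rot: [3.142, 0.0, 1.517]
contact_force: [1.0, -0.2, 0.3]
finger_gap: 0.0854
grasp_force: 0.0
```

Run:
```python
from h import *
o=get_obs();print(o["position"],o["time"])
I=[]
for n in("side","top"):
    p,d=capture(n);c=cloud(n,d)
    m=(np.hypot(c[...,0]-.6345,c[...,1]-.045)<.024)&(c[...,2]<.08);P=c[m];print(n,"bore z",len(P),np.percentile(P[:,2],[5,25,50,75,95]).round(3) if len(P) else 0)
    m&=(c[...,2]>.03);Q=c[m]
    if len(Q)>20:
        Q=Q[abs(Q[:,2]-np.median(Q[:,2]))<.006];print("slope",np.linalg.lstsq(np.c_[Q[:,:2],np.ones(len(Q))],Q[:,2],rcond=None)[0][:2].round(3),len(Q))
    u,v=map(int,proj(n,(.6345,.045,.03)));I.append(cv2.resize(p[v-30:v+30,u-30:u+30],(300,300),interpolation=2))
cv2.imwrite("pics/s8.png",np.hstack(I)[:,:,::-1])
```

```text
[ 0.62692999 -0.09155583  0.12161959] 56.775
side bore z 127 [0.026 0.037 0.041 0.043 0.044]
slope [-0.047 -0.012] 100
top bore z 127 [0.007 0.038 0.041 0.043 0.045]
slope [0.014 0.047] 97
```

View pics/s8.png

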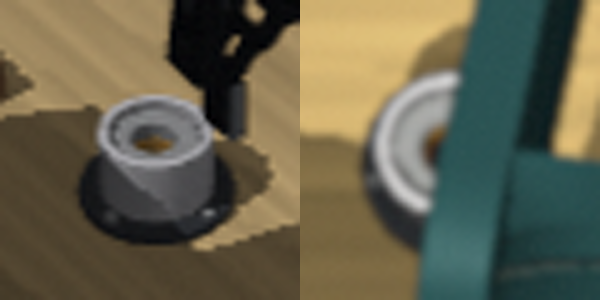

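The silver ring lies level in the sleeve, with its top at z≈0.042 as expected. The fingers are open and clear of everything.

```bash
python3 -c "
from bench import *
print(hand_in())"
```

```text
the job is handed in; nothing more can be done
None
```

I handed the job in at about 57 s: copper, brass and silver are stacked flat in the sleeve in that order and released, and I laid the brass flat on the bench before loading it; no pass/fail verdict came back.

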